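# Fetch the pin tin from behind the tall containers

## Robot

A 6-joint arm with a two-finger parallel gripper is mounted at the origin on the work surface. World frame = base frame: x ahead of the robot, y to its left, z up, the work surface at z = 0. Lengths are in m, angles in rad, forces in N, time in s.
With the tool pointing down it reaches from about 0.325 to 0.9 m from the base axis. Payload 3.5 kg.
Tool frame: the origin (TCP) lies on the centre line of the jaws, within the pads' length; the fingertips stand 25 mm ahead of it and the grasp point (between the pads) lies 6 mm ahead of it; z points along the fingers, y is the line along which they close (so a half turn about z gives the same grasp; the last joint's range is limited). The gripper opens to 85 mm and grips with 20 to 120 N. Pads are 22 mm wide; open, the fingers measure 114 mm over their backs; the gripper's body (76 mm by 85 mm) begins 54 mm behind the grasp point. The pads swing forward as they close: fully open they stand 13 mm farther back than shut.
Start: joints at [1.21, 0.276, -0.026, 1.268, 0, 1.467], TCP at [0.159, 0.604, 0.256] pointing down, gripper open.
Joint ranges: [-3.12, 3.12], [-0.85, 1.88], [-1.08, 1.24], [-1.95, 2.15], [-1.57, 1.53], [-3.14, 3.14]. Speed limits (rad/s): [2.57, 2.57, 3.14, 3.14, 3.14, 3.14].

## Interface

Orientations are given as a 3x3 rotation matrix whose columns are the frame's x, y, z axes.
In Python, from plant import r gives the robot as it stands.
- The arm moves only by the shell command python3 -m creep 'ROWS' [FORCE]. ROWS is rows parted by semicolons, their numbers by spaces, 1 to 20 of them, each of 7 numbers: a rotation vector rx, ry, rz in rad, then dx, dy, dz in m, then the finger opening in m; each row shifts and turns the commanded pose from where the row before left it, along the tool's axes as they then stand; what a row does not reach is not made up. A row lasts 1/10 s, in which the tool goes at most 0.05 m and 0.15 rad, less where a joint would pass 70% of its speed; a pose out of reach is approached as far as the arm can. The fingers move at their own pace and stop on an object; FORCE is the grip in N (left out, the last holds). Time passes only in rows, so rows that do not move let the fingers close. It prints the time, the measured TCP pose, the force, the opening and the grip force at its end.
- r.read_state(): the state, without advancing time (a new reading comes with each control period).
- r.snapshot(name): name is "side" or "top"; returns a dict with "image" (420x560x3 uint8, red, green, blue), "K" (3x3 intrinsics, pixels), "k1" (the pictures are not rectified: a ray, as slopes to the right and down, at radius r is drawn at 1 + k1 r^2 times it, then the intrinsics apply), "rvec" (rotation vector, rad) and "tvec" (3), from world to camera coordinates, as OpenCV has them. Camera axes: x right, y down, z forward; pixel columns grow to the right and rows downward; lengths in m; the calibration is good to about 2 mm. A picture is of the moment at which its call begins. There is no depth.
- r.hand_in(): hands the job in; it is judged then, once.
The state is a dict: "time_s": time; "joint_positions": joint angles; "dq": joint speeds; "joint_torque": joint torques, N m; "eef_pos": TCP position; "tool_rot": TCP orientation; "wrist_force": force on the tool from outside, world axes, zero at the start; "ft_torque": the same for the moment, N m; "opening": finger opening in m; "gripper_force": force on a finger pad.
Only numpy, scipy, OpenCV 4.12 (cv2) and the standard library are available. Lean on these libraries where they do the work, as an engineer would, in place of code of your own. Each camera call takes 0.05 s, during which the arm holds its last target. There are 200 camera calls.

## Task

I need the flat round pin tin that is hemmed in by the three tall containers on the wooden board. Stand the spray can, the glass jar and the wooden needle case all on the white side tray, then set the tin in the middle of the round cork mat, and only after that put each of the three back on the very spot on the board where it stood. Keep everything upright, and do not disturb the small thread spool on the board or the brass weight on the tray.

Things in the scene. Friction and masses are not known exactly. Their poses are not given: they have to be found in the camera images.
- tin: flat round closed metal pin tin, diameter 60, height 24 mm; starts on the middle pad of the board, hemmed in by the three tall containers and the board's back rail. Origin: centre of its underside, z up. About 120 g.
- can: upright aluminium spray can with a white band, straight body of diameter 50 and height 90 mm, white nozzle (diameter 18) on top to 112 mm. Origin: centre of its underside, z up. About 280 g. Starts on one of the three outer pads of the board (which one changes).
- jar: straight glass jar with a flush white plastic lid, diameter 58 mm over its full height of 95 mm. Origin: centre of its underside, z up. About 250 g. Starts on one of the three outer pads of the board (which one changes).
- case: upright square wooden needle case with a dark seam below its lid (the lid does not come off), 46 x 46 mm, height 105 mm. Origin: centre of its underside, z up; x and y are square to its sides. About 200 g. Starts on one of the three outer pads of the board (which one changes); which way it faces at the end does not matter.
- board: fixed wooden board, top 10 mm above the table, y from -120 to 120 and x from -105 to 55 mm; a back rail at x = 45 to 55, its top 45 mm above the table. Four flush black round pads, diameter 68: middle (0, 0), front (-64, 0), left (0, 78), right (0, -78) mm in board x, y. Each thing starts within 5 mm of its pad's centre. Origin: under the middle pad at table height; x points to the rail.
- tray: fixed shallow white tray, 300 mm along its x and 130 mm along its y, walls 5 mm thick, rim 14 mm above the table, inner floor 5 mm above the table. It lies to the left or right of the board. Origin: centre of its underside; x is its long axis and points to the end where the brass weight stands.
- mat: fixed round cork mat, diameter 90 mm, 4 mm thick, beyond the board from the tray. Origin: centre of its underside.
- spool: small wooden thread spool with blue thread, diameter 30, height 34 mm, standing near the front left corner of the board, about (-75, +90) mm in board x, y. Not to be disturbed. Origin: centre of its underside.
- weight: small brass pattern weight with a knob, diameter 36, height 26 mm, standing in the tray about 120 mm from the tray's centre along tray +x. Not to be disturbed. Origin: centre of its underside.
Things that resemble listed ones, but are neither listed nor needed, are in the scene too. What is shaped like the jar but green, orange or pink is not meant.

How it is judged:
By the outcome, as a careful person would: the job done as asked, in the order asked, and still so for the second after the job is handed in, with the robot touching nothing.
It also fails if it takes over 136 s, if anything falls off the work surface, if the arm or the gripper's body presses on something with over 40 N, if the wrist force passes 120 N, or if a joint passes its speed limit or range.

## Working session

There is one attempt and no reset: what is moved stays moved. The work goes in short steps, Python scripts to look and compute and a shell command to move; the robot and the scene stay as the last step left them, time stands still between calls to the robot, and variables do not carry over. Pictures are saved under pics/ and viewed, at most 14 in all, crops included, and the job is handed in when it is done.

```bash
ls; mkdir -p pics; python3 - <<'E'
from plant import r
import cv2,pickle
for n in("top","side"):
    s=r.snapshot(n); pickle.dump(s,open(f"pics/{n}0.pkl","wb")); cv2.imwrite(f"pics/{n}0.png",s["image"][:,:,::-1])
    print(n,s["K"],s["k1"],s["rvec"],s["tvec"])
st=r.read_state();print(st)
E
```

```text
pics
top [[458.53987048   0.         276.66002537]
 [  0.         458.53987048 207.45716976]
 [  0.           0.           1.        ]] 0.020956632642292077 [ 2.1606827  -2.03857598  0.21625459] [-0.02301235  0.56779653  0.93259546]
side [[543.90490139   0.         270.43652482]
 [  0.         543.90490139 215.72112134]
 [  0.           0.           1.        ]] -0.0722862332608389 [ 2.15500458 -0.2971514   0.12907642] [-0.53515271  0.15094132  1.00181713]
{'time_s': 0.1, 'joint_positions': array([ 1.20960290e+00,  2.77083266e-01, -2.77603577e-02,  1.26799312e+00,
       -1.17308717e-05,  1.46741513e+00]), 'dq': array([ 3.34851016e-04, -7.32505198e-04,  3.66357210e-03,  1.85029663e-04,
       -4.82475138e-05,  1.16285208e-03]), 'joint_torque': array([ 4.04324128e-04, -4.46706355e+01,  2.96129125e+01,  8.46521929e-03,
       -8.40394046e-05, -1.60866733e-05]), 'eef_pos': array([0.15912023, 0.60372236, 0.25524728]), 'tool_rot': array([[-9.66950032e-01,  2.54964961e-01, -7.10090258e-04],
       [ 2.54965872e-01,  9.66948160e-01, -1.91290460e-03],
       [ 1.98896822e-04, -2.03073194e-03, -9.99997918e-01]]), 'wrist_force': array([-0.12763356,  0.48600037,  0.01298519]), 'ft_torque': array([-0.0361196 , -0.05149589,  0.00791373]), 'gripper_force': 0.0, 'opening': 0.08532927379706759}
```

View pics/top0.png

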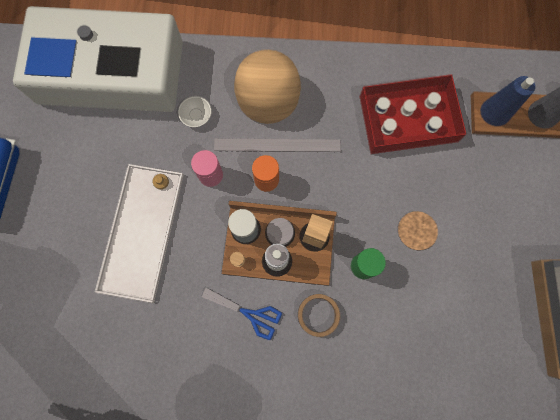

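View pics/side0.png

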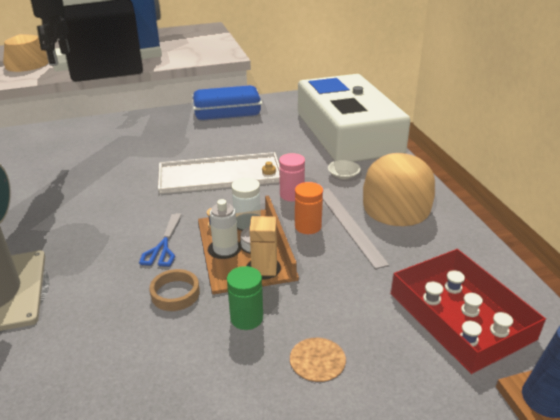

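The top view shows the jar on the left pad (243,224), the can at the front (277,257) and the case on the right (317,232), with the tin at (280,233). The spool is at (237,259), the tray at about (140,233) with its weight at (160,181), and the mat at (418,230). The orange (266,172), pink (206,167) and green (370,263) jars are obstacles.

```bash
cat > h.py <<'E'
import cv2,numpy as np,pickle
def undist(s,uv):
    K,k=s["K"],s["k1"]; uv=np.atleast_2d(np.float64(uv))
    return cv2.undistortPoints(uv.reshape(-1,1,2),K,np.array([k,0,0,0,0.])).reshape(-1,2)
def cast(s,uv,z):
    R=cv2.Rodrigues(np.float64(s["rvec"]))[0]; c=-R.T@s["tvec"]
    d=np.c_[undist(s,uv),np.ones(len(np.atleast_2d(uv)))]@R
    return c+d*((z-c[2])/d[:,2])[:,None]
def proj(s,P):
    return cv2.projectPoints(np.float64(P).reshape(-1,1,3),np.float64(s["rvec"]),np.float64(s["tvec"]),s["K"],np.array([s["k1"],0,0,0,0.]))[0].reshape(-1,2)
E
python3 - <<'E'
from h import *
s=pickle.load(open("pics/top0.pkl","rb"));im=s["image"]
R=cv2.Rodrigues(s["rvec"])[0];print("cam",-R.T@s["tvec"])
hsv=cv2.cvtColor(im,cv2.COLOR_RGB2HSV)
for n,p in dict(jar=(243,224),can=(277,257),case=(318,226),tin=(280,232),spool=(237,259),weight=(160,181),mat=(418,230),tray=(140,240),board=(300,272),green=(370,260),orange=(265,168),pink=(205,162)).items(): print(n,im[p[1],p[0]],hsv[p[1],p[0]])
c=im[190:295,210:345]; cv2.imwrite("pics/c1.png",cv2.resize(c[:,:,::-1],None,fx=5.5,fy=5.5,interpolation=cv2.INTER_CUBIC))
def comp(m,p):
    n,l,st,ce=cv2.connectedComponentsWithStats(m.astype(np.uint8)); i=l[p[1],p[0]]; return (l==i),st[i],ce[i]
# mat
m=(hsv[...,1]>100)
q,a,ce=comp(m,(418,230)); print("mat",a,cast(s,ce,.004))
# tray
m=(hsv[...,1]<40)&(hsv[...,2]>140); q,a,ce=comp(m,(140,240))
ct=cv2.findContours(q.astype(np.uint8),0,2)[0][0]; h=cv2.convexHull(ct); b=cv2.boxPoints(cv2.minAreaRect(h))
ap=cv2.approxPolyDP(h,5,True).reshape(-1,2);print("tray",a,ap,cast(s,ap,.014))
E
```

```text
cam [ 0.35349148 -0.00898236  1.03325691]
jar [209 204 189] [ 23  24 209]
can [207 201 185] [ 22  27 207]
case [212 165 116] [ 15 115 212]
tin [106 100  97] [ 10  22 106]
spool [198 154 110] [ 15 113 198]
weight [165 129  78] [ 18 134 165]
mat [173 132  95] [ 14 115 173]
tray [223 213 204] [ 14  22 223]
board [108  75  51] [ 13 135 108]
green [ 62 127  72] [ 65 131 127]
orange [213 111  60] [ 10 183 213]
pink [213 124 143] [174 107 213]
mat [ 398  212   39   38 1168] [[ 0.54612146 -0.31028897  0.004     ]]
tray [  94  164   89  139 7216] [[128 164]
 [182 173]
 [151 302]
 [ 94 291]] [[0.66231236 0.36216927 0.014     ]
 [0.64785165 0.23468387 0.014     ]
 [0.35276331 0.27156303 0.014     ]
 [0.36919765 0.39854794 0.014     ]]
```

View pics/c1.png

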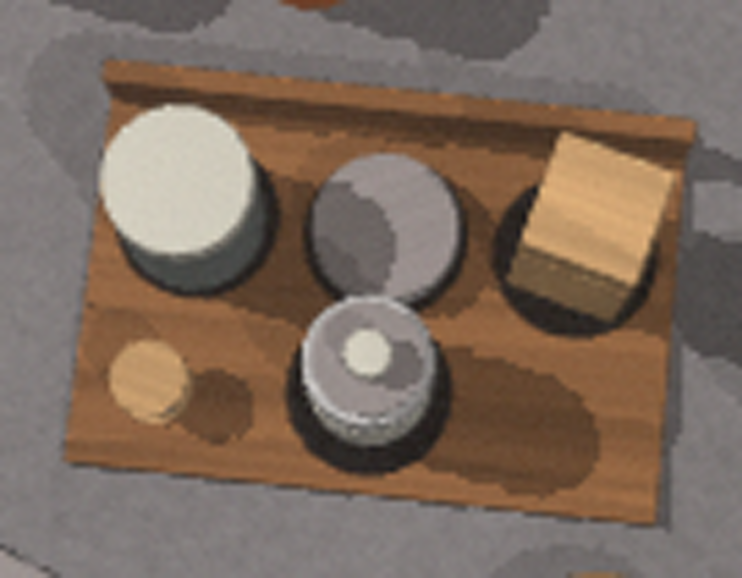

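The crop shows, in crop pixels at 5.5x: jar lid centre (178,180), tin (385,232), nozzle (367,354) and spool (149,380). The case top has corners (567,130), (672,176), (632,292), (524,244), and the front board corners are (64,462) and (657,523).

```bash
python3 - <<'E'
from h import *
np.set_printoptions(precision=4,suppress=True)
s=pickle.load(open("pics/top0.pkl","rb"));d=pickle.load(open("pics/side0.pkl","rb"))
f=lambda p:(np.float64(p)+.5)/5.5-.5+np.array([210,190])
P={}
bl,br=cast(s,f([(64,462),(657,523)]),.01); rl,rr=cast(s,f([(105,60),(695,118)]),.045)
print("board",bl,br,rl,rr,np.linalg.norm(br-bl),np.linalg.norm(rr-rl))
ex=((rl+rr)-(bl+br))[:2];print("len x",np.linalg.norm(ex)/2)
ey=((bl+rl)-(br+rr))[:2]; yaw=np.arctan2(-ey[0],ey[1]); print("yaw",yaw,np.arctan2(ex[1],ex[0]))
x=np.array([np.cos(yaw),np.sin(yaw)]);y=np.array([-x[1],x[0]])
o=(bl+br+rl+rr)[:2]/4+.025*x; print("origin",o)
for n,q in dict(mid=(0,0),front=(-64,0),left=(0,78),right=(0,-78)).items(): print(n,o+x*q[0]/1e3+y*q[1]/1e3)
hsvt=cv2.cvtColor(s["image"],cv2.COLOR_RGB2HSV)
for n,p,z in [("jar",(178,180),.105),("can",(367,354),.122),("tin",(385,232),.034),("spool",(149,380),.044)]: P[n]=cast(s,f(p),z)[0]
cc=cast(s,f([(567,130),(672,176),(632,292),(524,244)]),.115); P["case"]=cc.mean(0)
print("case sides",np.linalg.norm(np.roll(cc,-1,0)-cc,axis=1),"angles",[np.degrees(np.arctan2(*(np.roll(cc,-1,0)-cc)[i][[1,0]])) for i in range(4)])
h=s
for n in("green","orange","pink"):
    im=s["image"].astype(int);H=hsvt
    m={"green":(H[...,0]>50)&(H[...,0]<80)&(H[...,1]>90),"orange":(H[...,0]<12)&(H[...,1]>150),"pink":(H[...,0]>160)&(H[...,1]>70)}[n]
    n_,l,st,ce=cv2.connectedComponentsWithStats(m.astype(np.uint8)); i=1+st[1:,4].argmax(); print(n,st[i],cast(s,ce[i],.06))
for n in P: print(n,P[n],"board",[(P[n][:2]-o)@x,(P[n][:2]-o)@y],"side px",proj(d,P[n]))
print("weight",cast(s,(160,179),.026))
I=d["image"][165:310,130:330]; I=cv2.resize(I[:,:,::-1],None,fx=4,fy=4,interpolation=cv2.INTER_CUBIC)
for n in P:
    u=proj(d,P[n])[0]; u=(u-[130,165]+.5)*4; cv2.drawMarker(I,tuple(int(a) for a in u),(0,0,255),0,14,1)
cv2.imwrite("pics/c2.png",I)
E
```

```text
board [0.4229 0.1248 0.01  ] [ 0.4126 -0.1143  0.01  ] [0.5816 0.1174 0.045 ] [ 0.5714 -0.1204  0.045 ] 0.23928636434812625 0.23808514237203365
len x 0.15892383231480697
yaw -0.04301302220863303 -0.04258322042803857
origin [0.5221 0.0008]
mid [0.5221 0.0008]
front [0.4581 0.0036]
left [0.5254 0.0787]
right [ 0.5187 -0.0771]
case sides [0.0423 0.046  0.0431 0.0459] angles [np.float64(-110.98033992484746), np.float64(163.32366790886812), np.float64(68.98838548541725), np.float64(-17.75032338482961)]
green [351 248  34  31 778] [[ 0.4593 -0.1897  0.06  ]]
orange [ 361   75  105   77 4705] [[ 0.804  -0.2867  0.06  ]]
pink [191 150  32  37 835] [[0.6501 0.1701 0.06  ]]
jar [0.5233 0.0787 0.105 ] board [np.float64(-0.002138209783225101), np.float64(0.07786529550279417)] side px [[244.7121 184.5577]]
can [0.4603 0.004  0.122 ] board [np.float64(-0.06190161343016988), np.float64(0.00047602602673392784)] side px [[220.6501 201.5163]]
tin [0.5199 0.0009 0.034 ] board [np.float64(-0.002174253247538194), np.float64(-2.4421170611472895e-05)] side px [[253.3631 234.4591]]
spool [0.4543 0.0898 0.044 ] board [np.float64(-0.0715867477533377), np.float64(0.08599018614290958)] side px [[212.8505 211.8105]]
case [ 0.5191 -0.0782  0.115 ] board [np.float64(0.00044350724160041984), np.float64(-0.07905183749608943)] side px [[261.5783 223.3731]]
weight [[0.6273 0.2804 0.026 ]]
```

View pics/c2.png

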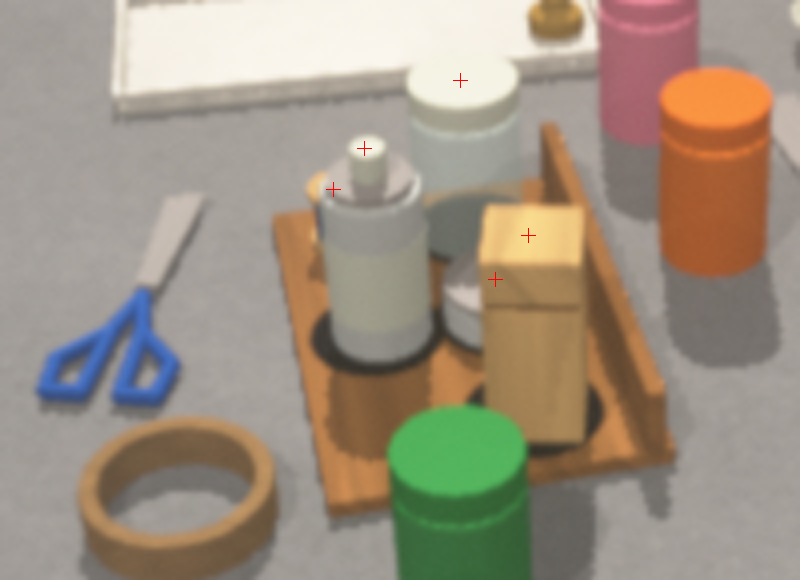

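The side view agrees with the top-view points to about 1–2 mm: the jar lid, nozzle and case top crosses all land on their features. Next, a small helper to turn target poses into tool-axis distances.

```bash
cat > go.py <<'E'
# usage: go.py x y z yaw_deg_of_tool_y ... (several targets in turn): tool-axis distances, rows needed
import sys,numpy as np
from scipy.spatial.transform import Rotation as Ro
from plant import r
st=r.read_state(); R=np.array(st["tool_rot"]); p=np.array(st["eef_pos"])
print("t",round(st["time_s"],2),"now",p.round(4),"yaw",round(np.degrees(np.arctan2(R[1,1],R[0,1])),2),"F",st["wrist_force"].round(1),"open",round(st["opening"],4))
for T in np.array(sys.argv[1:],float).reshape(-1,4):
    a=np.radians(T[3]); y=np.array([np.cos(a),np.sin(a),0]); z=np.array([0,0,-1.]); G=np.c_[np.cross(y,z),y,z]
    rv=Ro.from_matrix(R.T@G).as_rotvec(); d=G.T@(T[:3]-p)
    print("turn first",rv.round(4),"then d",d.round(4),"rows",int(np.ceil(np.linalg.norm(d)/.05)))
    R,p=G,T[:3]
E
python3 go.py .5233 .0787 .24 83 .5233 .0787 .086 83; python3 -m creep '0 0 -0.137 0 0 0 0.085'; python3 go.py .5233 .0787 .24 83 
```

```text
t 0.1 now [0.1591 0.6037 0.2552] yaw 75.23 F [-0.1  0.5  0. ] open 0.0853
turn first [-0.002  -0.0003 -0.1356] then d [-0.4254 -0.4767  0.0152] rows 13
turn first [0. 0. 0.] then d [0.    0.    0.154] rows 4
time_s: 0.2
eef_pos: [0.1592, 0.6039, 0.2555]
tool_rot: [[-0.993, 0.117, -0.001], [0.117, 0.993, -0.001], [0.0, -0.002, -1.0]]
wrist_force: [-0.1, -0.1, -0.1]
opening: 0.085
gripper_force: 0.0
t 0.2 now [0.1592 0.6039 0.2555] yaw 83.27 F [-0.1 -0.1 -0.1] open 0.085
turn first [-0.0016 -0.0004  0.0047] then d [-0.4254 -0.4769  0.0155] rows 13
```

```bash
python3 -m creep '0 0 0 -0.0304 -0.0341 0 0.085;0 0 0 -0.0304 -0.0341 0 0.085;0 0 0 -0.0304 -0.0341 0 0.085;0 0 0 -0.0304 -0.0341 0 0.085;0 0 0 -0.0304 -0.0341 0 0.085;0 0 0 -0.0304 -0.0341 0 0.085;0 0 0 -0.0304 -0.0341 0 0.085;0 0 0 -0.0304 -0.0341 0 0.085;0 0 0 -0.0304 -0.0341 0 0.085;0 0 0 -0.0304 -0.0341 0 0.085;0 0 0 -0.0304 -0.0341 0 0.085;0 0 0 -0.0304 -0.0341 0 0.085;0 0 0 -0.0304 -0.0341 0 0.085;0 0 0 -0.0304 -0.0341 0 0.085;0 0 0 0 0 0 0.085;0 0 0 0 0 0 0.085;0 0 0 0 0 0 0.085' 45 >/dev/null; python3 go.py .5233 .0787 .086 83
```

```text
t 1.9 now [0.5234 0.0797 0.2558] yaw 83.11 F [ 0.7 -0.2 -1. ] open 0.0848
turn first [ 0.0002 -0.0016  0.002 ] then d [-0.     -0.001   0.1698] rows 4
```

```bash
python3 -m creep '0 0 0 0 -0.001 0.04 0.085;0 0 0 0 0 0.04 0.085;0 0 0 0 0 0.04 0.085;0 0 0 0 0 0.03 0.085;0 0 0 0 0 0.02 0.085;0 0 0 0 0 0 0.085;0 0 0 0 0 0 0.085' >/dev/null; python3 go.py .5233 .0787 .086 83; python3 -m creep '0 0 0 0 0 0 0.04;0 0 0 0 0 0 0.04;0 0 0 0 0 0 0.04;0 0 0 0 0 0 0.04;0 0 0 0 0 0 0.04;0 0 0 0 0 0 0.04;0 0 0 0 0 0 0.04;0 0 0 0 0 0 0.04;0 0 0 0 0 0 0.04;0 0 0 0 0 0 0.04' 45; python3 go.py .5233 .0787 .226 83 .5477 .3119 .226 83 .5477 .3119 .083 83
```

```text
t 2.6 now [0.5236 0.0792 0.0866] yaw 83.19 F [ 1.4 -0.6  0.5] open 0.0848
turn first [ 0.     -0.0006  0.0032] then d [ 0.0002 -0.0005  0.0006] rows 1
time_s: 3.6
eef_pos: [0.5257, 0.0785, 0.0883]
tool_rot: [[-0.993, 0.12, 0.003], [0.12, 0.993, 0.001], [-0.003, 0.001, -1.0]]
wrist_force: [-1.0, 2.3, 6.6]
opening: 0.0569
gripper_force: 47.7
t 3.6 now [0.5257 0.0785 0.0883] yaw 83.08 F [-1.   2.3  6.6] open 0.0569
turn first [0.0014 0.0033 0.0014] then d [ 2.500e-03 -1.000e-04 -1.377e-01] rows 3
turn first [0. 0. 0.] then d [0.0042 0.2344 0.    ] rows 5
turn first [0. 0. 0.] then d [0.    0.    0.143] rows 3
```

```bash
python3 -m creep '0 0 0 0 0 -0.02 0.04;0 0 0 0 0 -0.04 0.04;0 0 0 0 0 -0.04 0.04;0 0 0 0 0 -0.04 0.04;0 0 0 0.001 0.039 0 0.04;0 0 0 0.001 0.039 0 0.04;0 0 0 0.001 0.039 0 0.04;0 0 0 0.001 0.039 0 0.04;0 0 0 0.001 0.039 0 0.04;0 0 0 0.001 0.039 0 0.04;0 0 0 0 0 0 0.04;0 0 0 0 0 0 0.04;0 0 0 0 0 0 0.04;0 0 0 0 0 0 0.04' ; python3 go.py .5477 .3119 .083 83
```

```text
time_s: 5.0
eef_pos: [0.5462, 0.3099, 0.2262]
tool_rot: [[-0.993, 0.122, -0.001], [0.122, 0.993, -0.001], [0.001, -0.001, -1.0]]
wrist_force: [-0.4, 0.5, -2.3]
opening: 0.0572
gripper_force: 49.4
t 5.0 now [0.5462 0.3099 0.2262] yaw 82.99 F [-0.4  0.5 -2.3] open 0.0572
turn first [-0.0007 -0.0006 -0.0001] then d [-0.0012  0.0022  0.1432] rows 3
```

```bash
python3 -m creep '0 0 0 -0.001 0.002 0.04 0.04;0 0 0 0 0 0.04 0.04;0 0 0 0 0 0.03 0.04;0 0 0 0 0 0.02 0.04;0 0 0 0 0 0.008 0.04;0 0 0 0 0 0.002 0.04;0 0 0 0 0 0.002 0.04;0 0 0 0 0 0 0.04;0 0 0 0 0 0 0.04' ; python3 go.py .5477 .3119 .083 83
```

```text
time_s: 5.9
eef_pos: [0.5487, 0.3134, 0.0858]
tool_rot: [[-0.993, 0.121, 0.002], [0.121, 0.993, 0.001], [-0.002, 0.001, -1.0]]
wrist_force: [0.3, 0.5, -2.5]
opening: 0.0569
gripper_force: 49.5
t 5.9 now [0.5487 0.3134 0.0858] yaw 83.07 F [ 0.3  0.5 -2.5] open 0.0569
turn first [0.0013 0.0023 0.0013] then d [ 0.0008 -0.0016  0.0028] rows 1
```

```bash
for i in 1 2 3; do python3 -m creep '0 0 0 0 0 0.001 0.04;0 0 0 0 0 0 0.04' | grep -E "eef|force"; done
```

```text
eef_pos: [0.5479, 0.3132, 0.0838]
wrist_force: [0.5, 0.2, -3.1]
gripper_force: 49.5
eef_pos: [0.548, 0.3132, 0.0834]
wrist_force: [-1.2, -0.5, 4.7]
gripper_force: 49.9
eef_pos: [0.548, 0.3133, 0.0833]
wrist_force: [-3.3, -0.4, 9.7]
gripper_force: 50.6
```

```bash
python3 -m creep '0 0 0 0 0 -0.001 0.085;0 0 0 0 0 0 0.085;0 0 0 0 0 0 0.085;0 0 0 0 0 0 0.085;0 0 0 0 0 0 0.085;0 0 0 0 0 0 0.085;0 0 0 0 0 -0.03 0.085;0 0 0 0 0 -0.04 0.085;0 0 0 0 0 -0.04 0.085;0 0 0 0 0 -0.03 0.085' |grep -E "opening|force"; python3 go.py .4603 .004 .226 83 .4603 .004 .087 83
```

```text
wrist_force: [1.7, 0.3, -0.1]
opening: 0.085
gripper_force: 0.0
t 7.5 now [0.5484 0.3133 0.2251] yaw 83.08 F [ 1.7  0.3 -0.1] open 0.085
turn first [0.0014 0.0024 0.0013] then d [ 0.0498 -0.3178 -0.0009] rows 7
turn first [0. 0. 0.] then d [0.    0.    0.139] rows 3
```

```bash
python3 -m creep '0 0 0 0.007 -0.0454 0 0.085;0 0 0 0.007 -0.0454 0 0.085;0 0 0 0.007 -0.0454 0 0.085;0 0 0 0.007 -0.0454 0 0.085;0 0 0 0.007 -0.0454 0 0.085;0 0 0 0.007 -0.0454 0 0.085;0 0 0 0.007 -0.0454 0 0.085;0 0 0 0 0 0 0.085;0 0 0 0 0 0 0.085;0 0 0 0 0 0 0.085' >/dev/null; python3 go.py .4603 .004 .087 83; python3 - <<'E'
from h import *
from plant import r
s=r.snapshot("top");pickle.dump(s,open("pics/top1.pkl","wb"));cv2.imwrite("pics/top1.png",s["image"][130:340,80:360,::-1])
E
```

```text
t 8.5 now [0.461  0.0039 0.2224] yaw 83.11 F [ 0.1 -0.4  0.1] open 0.0851
turn first [0.0004 0.0003 0.0019] then d [0.0007 0.     0.1354] rows 3
```

View pics/top1.png

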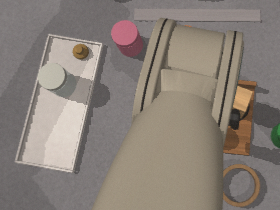

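The crop shows the jar upright in the tray at (51,75) and the weight clear of it at (80,50). Next is the can.

```bash
python3 -m creep '0 0 0 0.0005 0 0.04 0.085;0 0 0 0 0 0.04 0.085;0 0 0 0 0 0.03 0.085;0 0 0 0 0 0.025 0.085;0 0 0 0 0 0 0.085;0 0 0 0 0 0 0.085' >/dev/null; python3 go.py .4603 .004 .087 83; python3 -m creep '0 0 0 0 0 0 0.035;0 0 0 0 0 0 0.035;0 0 0 0 0 0 0.035;0 0 0 0 0 0 0.035;0 0 0 0 0 0 0.035;0 0 0 0 0 0 0.035;0 0 0 0 0 0 0.035;0 0 0 0 0 0 0.035;0 0 0 0 0 0 0.035;0 0 0 0 0 0 0.035' 45; python3 go.py .4603 .004 .227 83 .4782 .3205 .227 83 .4782 .3205 .087 83
```

```text
t 9.15 now [0.4603 0.0045 0.0873] yaw 83.19 F [-0.1  0.5  0.3] open 0.0847
turn first [ 0.0001 -0.001   0.0034] then d [-0.     -0.0005  0.0003] rows 1
time_s: 10.15
eef_pos: [0.4618, 0.0035, 0.089]
tool_rot: [[-0.993, 0.12, 0.003], [0.12, 0.993, 0.0], [-0.003, 0.001, -1.0]]
wrist_force: [-1.2, 1.4, 6.4]
opening: 0.0492
gripper_force: 46.0
t 10.15 now [0.4618 0.0035 0.089 ] yaw 83.08 F [-1.2  1.4  6.4] open 0.0492
turn first [0.0007 0.0034 0.0014] then d [ 0.0015  0.0003 -0.138 ] rows 3
turn first [0. 0. 0.] then d [0.0208 0.3163 0.    ] rows 7
turn first [0. 0. 0.] then d [0.   0.   0.14] rows 3
```

```bash
python3 -m creep '0 0 0 0 0 -0.02 0.035;0 0 0 0 0 -0.04 0.035;0 0 0 0 0 -0.04 0.035;0 0 0 0 0 -0.04 0.035;0 0 0 0.003 0.045 0 0.035;0 0 0 0.003 0.045 0 0.035;0 0 0 0.003 0.045 0 0.035;0 0 0 0.003 0.045 0 0.035;0 0 0 0.003 0.045 0 0.035;0 0 0 0.003 0.045 0 0.035;0 0 0 0.003 0.045 0 0.035;0 0 0 0 0 0 0.035;0 0 0 0 0 0 0.035;0 0 0 0 0 0 0.035;0 0 0 0 0 0 0.035' |grep -E "force"; python3 go.py .4782 .3205 .089 83
```

```text
wrist_force: [-0.5, -0.5, -2.3]
gripper_force: 48.3
t 11.65 now [0.4771 0.3174 0.2271] yaw 82.99 F [-0.5 -0.5 -2.3] open 0.049
turn first [-0.0008 -0.0007 -0.0003] then d [-0.0007  0.0032  0.1381] rows 3
```

```bash
python3 -m creep '0 0 0 -0.0005 0.003 0.04 0.035;0 0 0 0 0 0.04 0.035;0 0 0 0 0 0.03 0.035;0 0 0 0 0 0.02 0.035;0 0 0 0 0 0.007 0.035;0 0 0 0 0 0 0.035;0 0 0 0 0 0 0.035' |grep eef;  for i in 1 2 3; do python3 -m creep '0 0 0 0 0 0.0015 0.035;0 0 0 0 0 0 0.035' | grep -E "eef|wrist"; done
```

```text
eef_pos: [0.4794, 0.3217, 0.0917]
eef_pos: [0.4792, 0.3221, 0.0901]
wrist_force: [0.0, 0.4, -2.2]
eef_pos: [0.4783, 0.3218, 0.0876]
wrist_force: [0.2, -0.1, -3.7]
eef_pos: [0.478, 0.3216, 0.0855]
wrist_force: [-0.0, -0.7, -3.1]
```

```bash
for i in 1 2 3; do python3 -m creep '0 0 0 0 0 0.001 0.035;0 0 0 0 0 0 0.035' | grep -E "eef|wrist"; done
```

```text
eef_pos: [0.4781, 0.3216, 0.0846]
wrist_force: [0.1, -0.4, -2.5]
eef_pos: [0.4783, 0.3217, 0.0841]
wrist_force: [-0.7, 0.6, -0.4]
eef_pos: [0.4784, 0.3218, 0.0841]
wrist_force: [-2.5, -1.3, 6.0]
```

Contact. Release, lift, then go over the case.

```bash
python3 -m creep '0 0 0 0 0 -0.001 0.085;0 0 0 0 0 0 0.085;0 0 0 0 0 0 0.085;0 0 0 0 0 0 0.085;0 0 0 0 0 0 0.085;0 0 0 0 0 0 0.085;0 0 0 0 0 -0.03 0.085;0 0 0 0 0 -0.04 0.085;0 0 0 0 0 -0.04 0.085;0 0 0 0 0 -0.03 0.085' |grep -E "opening|force"; python3 go.py .5191 -.0782 .226 70.7 .5191 -.0782 .089 70.7
```

```text
wrist_force: [1.4, -0.1, -0.0]
opening: 0.0851
gripper_force: 0.0
t 14.55 now [0.4789 0.322  0.2265] yaw 83.08 F [ 1.4 -0.1 -0. ] open 0.0851
turn first [0.0017 0.002  0.216 ] then d [-0.1702 -0.3644  0.0005] rows 9
turn first [0. 0. 0.] then d [0.    0.    0.137] rows 3
```

```bash
python3 -m creep '0.002 0.002 0.108 0 0 0 0.085;0 0 0.108 0 0 0 0.085;0 0 0 -0.0189 -0.0405 0 0.085;0 0 0 -0.0189 -0.0405 0 0.085;0 0 0 -0.0189 -0.0405 0 0.085;0 0 0 -0.0189 -0.0405 0 0.085;0 0 0 -0.0189 -0.0405 0 0.085;0 0 0 -0.0189 -0.0405 0 0.085;0 0 0 -0.0189 -0.0405 0 0.085;0 0 0 -0.0189 -0.0405 0 0.085;0 0 0 -0.0189 -0.0405 0 0.085;0 0 0 0 0 0 0.085;0 0 0 0 0 0 0.085;0 0 0 0 0 0 0.085' >/dev/null; python3 go.py .5191 -.0782 .089 70.7; python3 -m creep '0 0 0 0 0 0 0.085' >/dev/null;python3 go.py .5191 -.0782 .089 70.7
```

```text
t 15.95 now [ 0.5179 -0.0778  0.2242] yaw 70.74 F [-0.1 -0.5 -0. ] open 0.085
turn first [-0.0019 -0.0025  0.0006] then d [-0.0012  0.      0.1352] rows 3
t 16.05 now [ 0.518  -0.0773  0.2242] yaw 70.81 F [0.3 0.6 0.4] open 0.085
turn first [-0.0021 -0.0022  0.0019] then d [-0.0013 -0.0005  0.1352] rows 3
```

```bash
python3 -m creep '-0.002 -0.002 0 -0.001 -0.0005 0.04 0.085;0 0 0 0 0 0.04 0.085;0 0 0 0 0 0.03 0.085;0 0 0 0 0 0.025 0.085;0 0 0 0 0 0 0.085;0 0 0 0 0 0 0.085' >/dev/null; python3 go.py .5191 -.0782 .089 70.7; python3 -m creep '0 0 0 0 0 0 0.03;0 0 0 0 0 0 0.03;0 0 0 0 0 0 0.03;0 0 0 0 0 0 0.03;0 0 0 0 0 0 0.03;0 0 0 0 0 0 0.03;0 0 0 0 0 0 0.03;0 0 0 0 0 0 0.03;0 0 0 0 0 0 0.03;0 0 0 0 0 0 0.03' 45; python3 go.py .5191 -.0782 .227 70.7 .4088 .3292 .227 70.7 
```

```text
t 16.65 now [ 0.5188 -0.0785  0.0895] yaw 70.8 F [ 1.5  0.5 -0.7] open 0.0854
turn first [-0.0003 -0.0006  0.0017] then d [-0.0001  0.0004  0.0005] rows 1
time_s: 17.65
eef_pos: [0.5204, -0.0797, 0.091]
tool_rot: [[-0.944, 0.33, 0.003], [0.33, 0.944, -0.001], [-0.003, 0.0, -1.0]]
wrist_force: [-0.5, 0.3, 6.1]
opening: 0.0454
gripper_force: 46.0
t 17.65 now [ 0.5204 -0.0797  0.091 ] yaw 70.7 F [-0.5  0.3  6.1] open 0.0454
turn first [0.0004 0.0034 0.    ] then d [ 0.0017  0.001  -0.136 ] rows 3
turn first [0. 0. 0.] then d [0.2388 0.348  0.    ] rows 9
```

```bash
python3 -m creep '0 0 0 0 0 -0.02 0.03;0 0 0 0 0 -0.04 0.03;0 0 0 0 0 -0.04 0.03;0 0 0 0 0 -0.04 0.03;0 0 0 0.0265 0.0387 0 0.03;0 0 0 0.0265 0.0387 0 0.03;0 0 0 0.0265 0.0387 0 0.03;0 0 0 0.0265 0.0387 0 0.03;0 0 0 0.0265 0.0387 0 0.03;0 0 0 0.0265 0.0387 0 0.03;0 0 0 0.0265 0.0387 0 0.03;0 0 0 0.0265 0.0387 0 0.03;0 0 0 0.0265 0.0387 0 0.03;0 0 0 0 0 0 0.03;0 0 0 0 0 0 0.03;0 0 0 0 0 0 0.03;0 0 0 0 0 0 0.03' |grep -E "force"; python3 go.py .4088 .3292 .089 70.7
```

```text
wrist_force: [-0.0, 0.1, -2.4]
gripper_force: 47.1
t 19.35 now [0.4092 0.3268 0.2289] yaw 70.59 F [-0.   0.1 -2.4] open 0.0459
turn first [-0.001   0.     -0.0019] then d [0.0011 0.0021 0.1399] rows 3
```

```bash
python3 -m creep '0 0 0 0.001 0.002 0.04 0.03;0 0 0 0 0 0.04 0.03;0 0 0 0 0 0.03 0.03;0 0 0 0 0 0.02 0.03;0 0 0 0 0 0.008 0.03;0 0 0 0 0 0 0.03;0 0 0 0 0 0 0.03;0 0 0 0 0 0 0.03' |grep eef;  for i in 1 2 3 4; do python3 -m creep '0 0 0 0 0 0.001 0.03;0 0 0 0 0 0 0.03' | grep -E "eef|wrist"; done
```

```text
eef_pos: [0.4102, 0.3309, 0.0928]
eef_pos: [0.4092, 0.3306, 0.091]
wrist_force: [-0.5, -0.2, -2.9]
eef_pos: [0.4086, 0.3303, 0.0892]
wrist_force: [0.3, 0.7, -1.3]
eef_pos: [0.4085, 0.3302, 0.088]
wrist_force: [-0.5, 0.1, -3.7]
eef_pos: [0.4086, 0.3302, 0.087]
wrist_force: [0.3, 0.4, -2.2]
```

```bash
for i in 1 2; do python3 -m creep '0 0 0 0 0 0.001 0.03;0 0 0 0 0 0 0.03' | grep -E "eef|wrist"; done;  python3 -m creep '0 0 0 0 0 0 0.085;0 0 0 0 0 0 0.085;0 0 0 0 0 0 0.085;0 0 0 0 0 0 0.085;0 0 0 0 0 0 0.085;0 0 0 0 0 0 0.085;0 0 0 0 0 -0.03 0.085;0 0 0 0 0 -0.04 0.085;0 0 0 0 0 -0.04 0.085;0 0 0 0 0 -0.03 0.085' |grep -E "opening|force"; python3 go.py .5199 .0009 .15 83 .5199 .0009 .038 83
```

```text
eef_pos: [0.4088, 0.3303, 0.0862]
wrist_force: [0.7, -0.3, -2.8]
eef_pos: [0.4088, 0.3304, 0.0861]
wrist_force: [-2.2, -0.5, 4.5]
wrist_force: [0.9, -0.1, 0.6]
opening: 0.0847
gripper_force: 0.0
t 22.35 now [0.4093 0.3307 0.2278] yaw 70.7 F [ 0.9 -0.1  0.6] open 0.0847
turn first [ 0.0015  0.0021 -0.2146] then d [-0.15   -0.3139  0.0778] rows 8
turn first [0. 0. 0.] then d [0.    0.    0.112] rows 3
```

```bash
python3 -m creep '0.001 0.002 -0.107 0 0 0 0.085;0 0 -0.107 0 0 0 0.085;0 0 0 -0.0188 -0.0392 0 0.085;0 0 0 -0.0188 -0.0392 0 0.085;0 0 0 -0.0188 -0.0392 0 0.085;0 0 0 -0.0188 -0.0392 0 0.085;0 0 0 -0.0188 -0.0392 0 0.085;0 0 0 -0.0188 -0.0392 0 0.085;0 0 0 -0.0188 -0.0392 0 0.085;0 0 0 -0.0188 -0.0392 0 0.085;0 0 0 0 0 0.04 0.085;0 0 0 0 0 0.04 0.085;0 0 0 0 0 0 0.085;0 0 0 0 0 0 0.085' >/dev/null; python3 go.py .5199 .0009 .038 83; python3 - <<'E'
from h import *
from plant import r
s=r.snapshot("side");pickle.dump(s,open("pics/side1.pkl","wb"));cv2.imwrite("pics/side1.png",s["image"][110:330,130:360,::-1].repeat(2,0).repeat(2,1))
E
```

```text
t 23.75 now [0.5186 0.0008 0.145 ] yaw 82.97 F [ 0.8 -0.1  0.6] open 0.0853
turn first [-0.001  -0.0042 -0.0006] then d [-0.0013  0.0003  0.107 ] rows 3
```

View pics/side1.png

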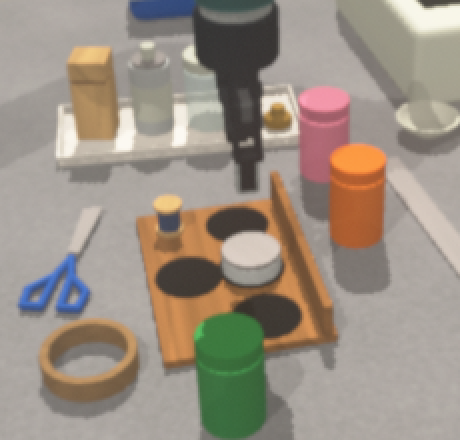

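The side view (2x) shows the case, can and jar upright in the tray at (93,95), (151,90) and (200,90). The spool (168,213) and weight (277,117) are undisturbed, and the tin is now fully visible, centred at (251,250).

```bash
python3 -m creep '0 -0.004 0 -0.002 0 0.035 0.07;0 0 0 0 0 0.03 0.07;0 0 0 0 0 0.02 0.07;0 0 0 0 0 0.01 0.07;0 0 0 0 0 0 0.07;0 0 0 0 0 0 0.07' >/dev/null; python3 go.py .521 .0009 .038 83;  for i in 1 2 3; do python3 -m creep '0 0 0 0 0 0.004 0.07;0 0 0 0 0 0 0.07' | grep -E "eef|wrist|open"; done
```

```text
t 24.4 now [5.232e-01 3.000e-04 5.200e-02] yaw 82.99 F [ 0.4 -0.2  0.3] open 0.07
turn first [-0.001   0.0054 -0.0002] then d [0.0022 0.0004 0.014 ] rows 1
eef_pos: [0.5223, 0.0002, 0.0471]
wrist_force: [0.2, 0.1, -0.1]
opening: 0.0699
eef_pos: [0.5212, 0.0003, 0.042]
wrist_force: [-0.5, -0.4, -0.0]
opening: 0.07
eef_pos: [0.5209, 0.0003, 0.0377]
wrist_force: [0.4, 0.7, -0.7]
opening: 0.0703
```

```bash
python3 -m creep '0 0 0 0 0 0 0.045;0 0 0 0 0 0 0.045;0 0 0 0 0 0 0.045;0 0 0 0 0 0 0.045;0 0 0 0 0 0 0.045;0 0 0 0 0 0 0.045' 45; python3 go.py .521 .0009 .158 83 .5461 -.3103 .158 83 .5461 -.3103 .04 83
```

```text
time_s: 25.6
eef_pos: [0.5216, 0.0002, 0.0384]
tool_rot: [[-0.992, 0.122, 0.002], [0.122, 0.992, -0.001], [-0.003, -0.001, -1.0]]
wrist_force: [-0.3, 1.2, 0.5]
opening: 0.0585
gripper_force: 48.5
t 25.6 now [5.216e-01 2.000e-04 3.840e-02] yaw 82.96 F [-0.3  1.2  0.5] open 0.0585
turn first [-0.001   0.0025 -0.0006] then d [ 0.0007  0.0006 -0.1196] rows 3
turn first [0. 0. 0.] then d [-0.0628 -0.3058  0.    ] rows 7
turn first [0. 0. 0.] then d [0.    0.    0.118] rows 3
```

```bash
python3 -m creep '0 0 0 0 0 -0.03 0.045;0 0 0 0 0 -0.05 0.045;0 0 0 0 0 -0.05 0.045;0 0 0 -0.009 -0.0436 0 0.045;0 0 0 -0.009 -0.0436 0 0.045;0 0 0 -0.009 -0.0436 0 0.045;0 0 0 -0.009 -0.0436 0 0.045;0 0 0 -0.009 -0.0436 0 0.045;0 0 0 -0.009 -0.0436 0 0.045;0 0 0 -0.009 -0.0436 0 0.045;0 0 0 0 0 0 0.045;0 0 0 0 0 0 0.045;0 0 0 0 0 0 0.045' >/dev/null; python3 go.py .5461 -.3103 .06 83
```

```text
t 26.9 now [ 0.5455 -0.309   0.1678] yaw 82.99 F [ 0.2 -0.4 -2.7] open 0.0588
turn first [ 0.0005  0.0001 -0.0002] then d [-0.0007 -0.0012  0.1078] rows 3
```

```bash
python3 -m creep '0 0 0 -0.001 -0.001 0.04 0.045;0 0 0 0 0 0.04 0.045;0 0 0 0 0 0.03 0.045;0 0 0 0 0 0.018 0.045;0 0 0 0 0 0 0.045;0 0 0 0 0 0 0.045;0 0 0 0 0 0 0.045' >/dev/null; python3 go.py .5461 -.3103 .034 83;  for i in 1 2 3 4; do python3 -m creep '0 0 0 0 0 0.0015 0.045;0 0 0 0 0 0 0.045' | grep -E "eef|wrist"; done
```

```text
t 27.6 now [ 0.5487 -0.3116  0.0425] yaw 83.02 F [-0.5 -0.4 -1.6] open 0.0583
turn first [-0.0024  0.0047  0.0003] then d [0.0028 0.001  0.0085] rows 1
eef_pos: [0.5482, -0.3119, 0.0404]
wrist_force: [-0.2, 0.1, -1.8]
eef_pos: [0.5474, -0.3116, 0.0378]
wrist_force: [-0.5, -0.0, -1.5]
eef_pos: [0.5473, -0.3114, 0.0359]
wrist_force: [-0.0, -0.5, -1.4]
eef_pos: [0.5473, -0.3114, 0.0344]
wrist_force: [0.7, -0.5, -1.9]
```

```bash
for i in 1 2 3; do python3 -m creep '0 0 0 0.0003 0.0003 0.001 0.045;0 0 0 0 0 0 0.045' | grep -E "eef|wrist"; done
```

```text
eef_pos: [0.5471, -0.311, 0.0335]
wrist_force: [-0.0, 0.2, -1.2]
eef_pos: [0.5468, -0.3107, 0.0325]
wrist_force: [-0.4, -0.3, -1.7]
eef_pos: [0.5469, -0.3107, 0.0324]
wrist_force: [-1.7, 0.0, 3.8]
```

```bash
python3 -m creep '0 0 0 0 0 -0.0005 0.075;0 0 0 0 0 0 0.075;0 0 0 0 0 0 0.075;0 0 0 0 0 0 0.075;0 0 0 0 0 0 0.085;0 0 0 0 0 -0.02 0.085;0 0 0 0 0 -0.04 0.085;0 0 0 0 0 -0.045 0.085;0 0 0 0 0 -0.045 0.085;0 0 0 0 0 -0.045 0.085;0 0 0 0 0 0 0.085' >/dev/null; python3 go.py .4088 .3303 .23 70.7 .4088 .3303 .0855 70.7
```

```text
t 30.1 now [ 0.5502 -0.3129  0.2357] yaw 82.97 F [0.1 0.1 0.1] open 0.0849
turn first [-0.0064  0.016   0.2141] then d [0.3461 0.5603 0.0057] rows 14
turn first [0. 0. 0.] then d [0.     0.     0.1445] rows 3
```

```bash
python3 -m creep '0 0 0.107 0 0 0 0.085;0 0 0.107 0 0 0 0.085;0 0 0 0.0231 0.0374 0 0.085;0 0 0 0.0231 0.0374 0 0.085;0 0 0 0.0231 0.0374 0 0.085;0 0 0 0.0231 0.0374 0 0.085;0 0 0 0.0231 0.0374 0 0.085;0 0 0 0.0231 0.0374 0 0.085;0 0 0 0.0231 0.0374 0 0.085;0 0 0 0.0231 0.0374 0 0.085;0 0 0 0.0231 0.0374 0 0.085;0 0 0 0.0231 0.0374 0 0.085;0 0 0 0.0231 0.0374 0 0.085;0 0 0 0.0231 0.0374 0 0.085;0 0 0 0.0231 0.0374 0 0.085;0 0 0 0.0231 0.0374 0 0.085;0 0 0 0.0231 0.0374 0 0.085;0 0 0 0 0 0 0.085;0 0 0 0 0 0 0.085;0 0 0 0 0 0 0.085' >/dev/null; python3 go.py .4088 .3303 .0855 70.7;python3 - <<'E'
from h import *
from plant import r
s=r.snapshot("top");pickle.dump(s,open("pics/top2.pkl","wb"))
d=r.snapshot("side");pickle.dump(d,open("pics/side2.pkl","wb"))
A=s["image"][180:285,360:480,::-1].repeat(4,0).repeat(4,1);B=d["image"][320:400,270:360,::-1].repeat(4,0).repeat(4,1)
C=np.zeros((420,800,3),np.uint8);C[:420,:480]=A;C[:320,480:800]=B[:,:320];cv2.imwrite("pics/tin.png",C)
E
```

```text
t 32.1 now [0.4046 0.3329 0.2256] yaw 70.67 F [ 0.1  0.3 -0.1] open 0.0854
turn first [-0.0016  0.002  -0.0005] then d [-0.0049 -0.0011  0.1401] rows 3
```

View pics/tin.png

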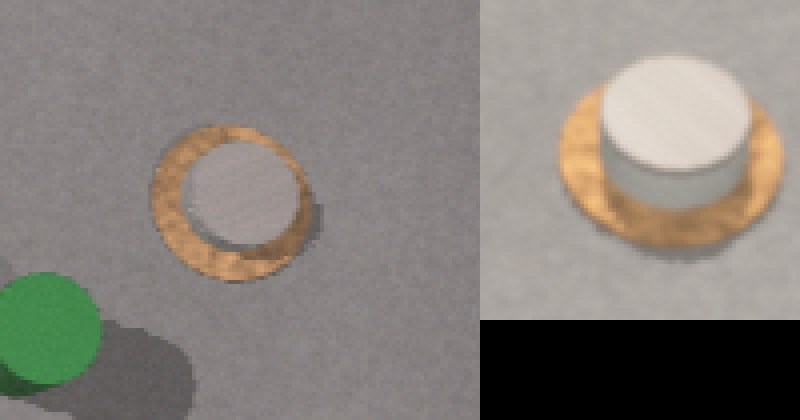

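In the top crop (4x) the mat is at (231.5,203.5) and the tin top at (242,193). In the side crop the mat is centred at column 671 and the tin at 676. I'll put numbers on the offset.

```bash
python3 - <<'E'
from h import *
s=pickle.load(open("pics/top2.pkl","rb"))
g=lambda p:(np.float64(p)+.5)/4-.5+np.array([360,180])
m=cast(s,g((231.5,203.5)),.004);t=cast(s,g((242,193)),.028);print(m,t,t-m,"mat diam",cast(s,g((312,203.5)),.004)-cast(s,g((151,203.5)),.004))
d=pickle.load(open("pics/side2.pkl","rb"))
g2=lambda p:(np.float64(p)-[480,0]+.5)/4-.5+np.array([270,320])
m=cast(d,g2((671.5,152)),.004);t=cast(d,g2((675.5,113)),.028);print(m,t,t-m)
E
```

```text
[[ 0.54596697 -0.31043971  0.004     ]] [[ 0.54771704 -0.30922593  0.028     ]] [[0.00175006 0.00121377 0.024     ]] mat diam [[ 0.00528909 -0.09046467  0.        ]]
[[ 0.54849949 -0.31055611  0.004     ]] [[ 0.54895325 -0.31172216  0.028     ]] [[ 0.00045375 -0.00116605  0.024     ]]
```

The tin is centred to within about 1.5 mm in both views. Next, put the case back.

```bash
python3 -m creep '0 0 0 -0.004 -0.001 0.04 0.085;0 0 0 0 0 0.04 0.085;0 0 0 0 0 0.03 0.085;0 0 0 0 0 0.028 0.085;0 0 0 0 0 0 0.085;0 0 0 0 0 0 0.085;0 0 0 0 0 0 0.085' >/dev/null; python3 go.py .4088 .3303 .0855 70.7; python3 -m creep '0 0 0 0 0 0 0.03;0 0 0 0 0 0 0.03;0 0 0 0 0 0 0.03;0 0 0 0 0 0 0.03;0 0 0 0 0 0 0.03;0 0 0 0 0 0 0.03;0 0 0 0 0 0 0.03;0 0 0 0 0 0 0.03;0 0 0 0 0 0 0.03' 45 | grep -E "open|force"; python3 go.py .4088 .3303 .23 70.7 .5189 -.0785 .23 70.7
```

```text
t 32.9 now [0.41   0.3317 0.0899] yaw 70.65 F [ 0.8 -0.4  0.3] open 0.0849
turn first [ 0.002   0.0044 -0.0009] then d [ 0.0006 -0.0017  0.0044] rows 1
wrist_force: [-1.5, -0.6, 7.2]
opening: 0.0456
gripper_force: 46.5
t 33.8 now [0.4091 0.3317 0.0892] yaw 70.71 F [-1.5 -0.6  7.2] open 0.0456
turn first [0.0006 0.0036 0.0001] then d [-0.0002 -0.0014 -0.1408] rows 3
turn first [0. 0. 0.] then d [-0.239  -0.3494  0.    ] rows 9
```

```bash
python3 -m creep '0 0 0 0 0 -0.02 0.03;0 0 0 0 0 -0.04 0.03;0 0 0 0 0 -0.04 0.03;0 0 0 0 0 -0.04 0.03;0 0 0 -0.0266 -0.0388 0 0.03;0 0 0 -0.0266 -0.0388 0 0.03;0 0 0 -0.0266 -0.0388 0 0.03;0 0 0 -0.0266 -0.0388 0 0.03;0 0 0 -0.0266 -0.0388 0 0.03;0 0 0 -0.0266 -0.0388 0 0.03;0 0 0 -0.0266 -0.0388 0 0.03;0 0 0 -0.0266 -0.0388 0 0.03;0 0 0 -0.0266 -0.0388 0 0.03;0 0 0 0 0 0 0.03;0 0 0 0 0 0 0.03;0 0 0 0 0 0 0.03;0 0 0 0 0 0 0.03' |grep -E "force"; python3 go.py .5198 -.079 .1 70.7
```

```text
wrist_force: [-0.5, -0.1, -2.3]
gripper_force: 47.4
t 35.5 now [ 0.518  -0.0759  0.2284] yaw 70.81 F [-0.5 -0.1 -2.3] open 0.0457
turn first [-0.0004  0.0011  0.0018] then d [-0.0028 -0.0024  0.1284] rows 3
```

```bash
python3 -m creep '0 0 0 -0.002 -0.002 0.04 0.03;0 0 0 0 0 0.04 0.03;0 0 0 0 0 0.03 0.03;0 0 0 0 0 0.015 0.03;0 0 0 0 0 0 0.03;0 0 0 0 0 0 0.03;0 0 0 0 0 0 0.03;0 0 0 0 0 0 0.03' >/dev/null; python3 go.py .5198 -.079 .0942 70.7;  python3 -m creep '0 0 0 0 0 0.002 0.03;0 0 0 0 0 0 0.03;0 0 0 0 0 0 0.03' >/dev/null; python3 go.py .5198 -.079 .0942 70.7
```

```text
t 36.3 now [ 0.5215 -0.08    0.1055] yaw 70.73 F [ 0.2 -0.2 -1.6] open 0.0455
turn first [-0.0004  0.0056  0.0005] then d [0.0019 0.0004 0.0113] rows 1
t 36.6 now [ 0.5202 -0.08    0.102 ] yaw 70.7 F [-0.8  0.2 -1.9] open 0.0453
turn first [-0.0005  0.0026 -0.    ] then d [0.0007 0.0008 0.0078] rows 1
```

```bash
python3 -m creep '0 0 0 0 0.0008 0.004 0.03;0 0 0 0 0 0.002 0.03;0 0 0 0 0 0 0.03;0 0 0 0 0 0 0.03' >/dev/null; python3 go.py .5198 -.079 .0942 70.7;  for i in 1 2 3; do python3 -m creep '0 0 0 0 0 0.001 0.03;0 0 0 0 0 0 0.03' | grep -E "eef|wrist"; done
```

```text
t 37.0 now [ 0.5203 -0.0792  0.0956] yaw 70.7 F [ 1.  -0.3 -3. ] open 0.0458
turn first [-0.0006  0.0019  0.    ] then d [ 0.0005 -0.      0.0014] rows 1
eef_pos: [0.5204, -0.0792, 0.0947]
wrist_force: [-0.1, 0.3, -2.0]
eef_pos: [0.5206, -0.0792, 0.0943]
wrist_force: [-1.5, -0.8, 1.7]
eef_pos: [0.5207, -0.0793, 0.0943]
wrist_force: [-3.8, 1.1, 9.3]
```

Contact at the height I predicted. Release, then fetch the can.

```bash
python3 -m creep '0 0 0 0 0 -0.001 0.085;0 0 0 0 0 0 0.085;0 0 0 0 0 0 0.085;0 0 0 0 0 0 0.085;0 0 0 0 0 0 0.085;0 0 0 0 0 0 0.085;0 0 0 0 0 -0.03 0.085;0 0 0 0 0 -0.04 0.085;0 0 0 0 0 -0.04 0.085;0 0 0 0 0 -0.025 0.085' |grep -E "opening|force"; python3 go.py .4784 .3218 .228 83 .4784 .3218 .085 83
```

```text
wrist_force: [0.4, -0.7, -0.4]
opening: 0.0852
gripper_force: 0.0
t 38.6 now [ 0.5214 -0.0793  0.2321] yaw 70.71 F [ 0.4 -0.7 -0.4] open 0.0852
turn first [-0.001   0.0063 -0.2146] then d [0.0915 0.3929 0.0041] rows 9
turn first [0. 0. 0.] then d [0.    0.    0.143] rows 3
```

```bash
python3 -m creep '0 0.002 -0.107 0 0 0 0.085;0 0 -0.107 0 0 0 0.085;0 0 0 0.0101 0.0436 0 0.085;0 0 0 0.0101 0.0436 0 0.085;0 0 0 0.0101 0.0436 0 0.085;0 0 0 0.0101 0.0436 0 0.085;0 0 0 0.0101 0.0436 0 0.085;0 0 0 0.0101 0.0436 0 0.085;0 0 0 0.0101 0.0436 0 0.085;0 0 0 0.0101 0.0436 0 0.085;0 0 0 0.0101 0.0436 0 0.085;0 0 0 0 0 0 0.085;0 0 0 0 0 0 0.085;0 0 0 0 0 0 0.085;0 0 0 0 0 0 0.085;0 0 0 0 0 0 0.085' >/dev/null; python3 go.py .4784 .3218 .085 83;python3 - <<'E'
from h import *
from plant import r
s=r.snapshot("top");pickle.dump(s,open("pics/top3.pkl","wb"))
cv2.imwrite("pics/c3.png",cv2.resize(s["image"][190:295,210:345,::-1],None,fx=5.5,fy=5.5,interpolation=cv2.INTER_CUBIC))
E
```

```text
t 40.2 now [0.4783 0.3204 0.2286] yaw 82.86 F [-0.   0.2 -0.2] open 0.0847
turn first [-0.0008  0.0001 -0.0025] then d [0.     0.0014 0.1436] rows 3
```

View pics/c3.png

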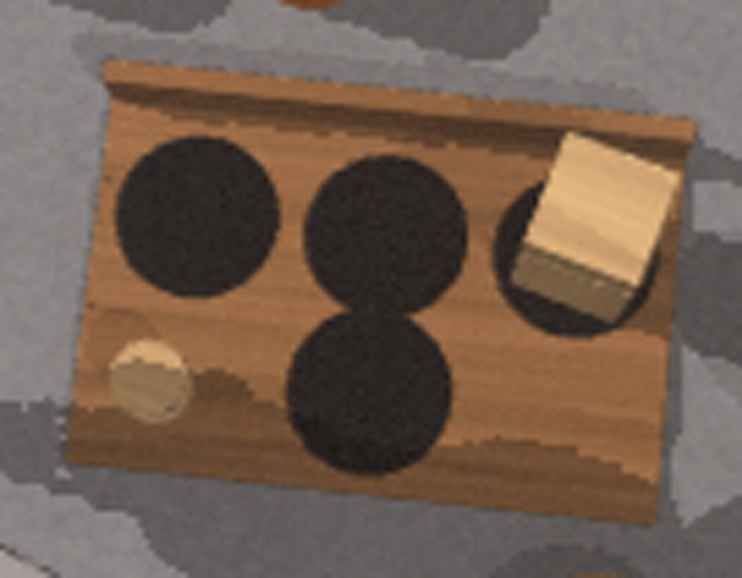

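The board crop shows the case back on the right pad, its top corners about 5 px (crop scale) right of the original. The spool is unmoved at (149,380).

```bash
cat > cmp.py <<'E'
import sys
from h import *
a=pickle.load(open("pics/top0.pkl","rb"));b=pickle.load(open(f"pics/{sys.argv[1]}.pkl","rb"))
def cen(s,box,f,z):
    x0,x1,y0,y1=box; I=s["image"][y0:y1,x0:x1]; m=f(I.astype(int)).astype(np.uint8)
    n,l,st,ce=cv2.connectedComponentsWithStats(m); i=1+st[1:,4].argmax(); (c,w,an)=cv2.minAreaRect(np.argwhere(l==i)[:,::-1].astype(np.float32))
    return cast(s,ce[i]+[x0,y0],z)[0],st[i,4],np.round(w,1),round(an,1)
Q=dict(case=((295,336,205,256),lambda I:(I[...,0]>170)&(I[...,0]-I[...,2]>50),.115),
 jar=((225,262,203,240),lambda I:(I.min(2)>150)&(I[...,0]-I[...,2]<45),.105),
 can=((262,292,242,275),lambda I:(I.min(2)>165),.122))
for n in sys.argv[2:]:
    A,B=cen(a,*Q[n]),cen(b,*Q[n]);print(n,A[1:],B[1:],A[0].round(4),"shift mm",((B[0]-A[0])*1e3).round(1))
E
python3 cmp.py top3 case
```

```text
case (np.int32(467), array([21.8, 21.5]), 21.0) (np.int32(472), array([22.1, 21.5]), 21.8) [ 0.5201 -0.0779  0.115 ] shift mm [-0.1 -1.6  0. ]
```

```bash
python3 -m creep '0 0 0 0 0.0005 0.04 0.085;0 0 0 0 0 0.04 0.085;0 0 0 0 0 0.03 0.085;0 0 0 0 0 0.028 0.085;0 0 0 0 0 0 0.085;0 0 0 0 0 0 0.085;0 0 0 0 0 0 0.085;0 0 0 0 0 0 0.085;0 0 0 0 0 0 0.085' >/dev/null; python3 go.py .4784 .3218 .085 83; python3 -m creep '0 0 0 0 0 0 0.035;0 0 0 0 0 0 0.035;0 0 0 0 0 0 0.035;0 0 0 0 0 0 0.035;0 0 0 0 0 0 0.035;0 0 0 0 0 0 0.035;0 0 0 0 0 0 0.035;0 0 0 0 0 0 0.035;0 0 0 0 0 0 0.035' 45 | grep -E "open|force"; python3 go.py .4784 .3218 .23 83 .461 .0042 .23 83
```

```text
t 41.15 now [0.4792 0.3225 0.0922] yaw 82.96 F [-0.7 -0.7 -0.3] open 0.0848
turn first [ 0.001   0.0027 -0.0007] then d [ 0.0007 -0.0008  0.0072] rows 1
wrist_force: [-0.7, -1.2, 5.4]
opening: 0.0488
gripper_force: 47.3
t 42.05 now [0.4785 0.3221 0.0911] yaw 82.96 F [-0.7 -1.2  5.4] open 0.0488
turn first [-0.0003  0.001  -0.0006] then d [ 0.     -0.0003 -0.1389] rows 3
turn first [0. 0. 0.] then d [-0.0214 -0.3174  0.    ] rows 7
```

```bash
python3 -m creep '0 0 0 0 0 -0.02 0.035;0 0 0 0 0 -0.04 0.035;0 0 0 0 0 -0.04 0.035;0 0 0 0 0 -0.04 0.035;0 0 0 -0.003 -0.0455 0 0.035;0 0 0 -0.003 -0.0455 0 0.035;0 0 0 -0.003 -0.0455 0 0.035;0 0 0 -0.003 -0.0455 0 0.035;0 0 0 -0.003 -0.0455 0 0.035;0 0 0 -0.003 -0.0455 0 0.035;0 0 0 -0.003 -0.0455 0 0.035;0 0 0 0 0 0 0.035;0 0 0 0 0 0 0.035;0 0 0 0 0 0 0.035;0 0 0 0 0 0 0.035;0 0 0 0 0 0 0.035' |grep -E "force"; python3 go.py .461 .0042 .104 83
```

```text
wrist_force: [-0.2, -0.0, -3.2]
gripper_force: 48.3
t 43.65 now [0.4598 0.0046 0.2305] yaw 83.09 F [-0.2 -0.  -3.2] open 0.049
turn first [-0.0006 -0.0004  0.0016] then d [-0.0013 -0.0002  0.1265] rows 3
```

```bash
python3 -m creep '0 0 0 -0.0008 0 0.04 0.035;0 0 0 0 0 0.04 0.035;0 0 0 0 0 0.03 0.035;0 0 0 0 0 0.018 0.035;0 0 0 0 0 0 0.035;0 0 0 0 0 0 0.035;0 0 0 0 0 0 0.035;0 0 0 0 0 0 0.035;0 0 0 0 0 0 0.035;0 0 0 0 0 0 0.035;0 0 0 0 0 0 0.035' >/dev/null; python3 go.py .461 .0042 .096 83;  python3 -m creep '0 0 0 0 0 0.003 0.035;0 0 0 0 0 0 0.035;0 0 0 0 0 0 0.035' >/dev/null; python3 go.py .461 .0042 .096 83
```

```text
t 44.75 now [0.4609 0.0031 0.1031] yaw 82.96 F [-0.4  0.3 -2.5] open 0.0485
turn first [-0.0007  0.0008 -0.0008] then d [0.     0.0011 0.0071] rows 1
t 45.05 now [0.4604 0.0032 0.0995] yaw 82.96 F [-0.   0.8 -1.8] open 0.049
turn first [-0.0007 -0.0004 -0.0008] then d [-0.0005  0.0011  0.0035] rows 1
```

```bash
python3 -m creep '0 0 0 -0.0005 0.001 0.002 0.035;0 0 0 0 0 0 0.035;0 0 0 0 0 0 0.035' |grep -E "eef|wrist";  for i in 1 2 3; do python3 -m creep '0 0 0 0 0 0.001 0.035;0 0 0 0 0 0 0.035' | grep -E "eef|wrist"; done
```

```text
eef_pos: [0.4612, 0.0042, 0.0976]
wrist_force: [0.2, -0.0, -2.8]
eef_pos: [0.4613, 0.0042, 0.0967]
wrist_force: [-0.2, -0.9, -2.2]
eef_pos: [0.4616, 0.0041, 0.0961]
wrist_force: [-0.1, -0.2, -0.5]
eef_pos: [0.4617, 0.0041, 0.0961]
wrist_force: [-3.7, 0.2, 7.9]
```

```bash
python3 -m creep '0 0 0 0 0 -0.001 0.085;0 0 0 0 0 0 0.085;0 0 0 0 0 0 0.085;0 0 0 0 0 0 0.085;0 0 0 0 0 0 0.085;0 0 0 0 0 0 0.085;0 0 0 0 0 -0.03 0.085;0 0 0 0 0 -0.04 0.085;0 0 0 0 0 -0.04 0.085;0 0 0 0 0 -0.025 0.085' |grep -E "opening|force"; python3 go.py .548 .3133 .228 83 .548 .3133 .085 83
```

```text
wrist_force: [0.8, -0.2, -0.3]
opening: 0.0846
gripper_force: 0.0
t 46.95 now [0.4625 0.0041 0.2338] yaw 82.97 F [ 0.8 -0.2 -0.3] open 0.0846
turn first [-0.0008  0.0041 -0.0006] then d [-0.0472  0.3173  0.0058] rows 7
turn first [0. 0. 0.] then d [0.    0.    0.143] rows 3
```

```bash
python3 -m creep '0 0 0 -0.0067 0.0453 0 0.085;0 0 0 -0.0067 0.0453 0 0.085;0 0 0 -0.0067 0.0453 0 0.085;0 0 0 -0.0067 0.0453 0 0.085;0 0 0 -0.0067 0.0453 0 0.085;0 0 0 -0.0067 0.0453 0 0.085;0 0 0 -0.0067 0.0453 0 0.085;0 0 0 0 0 0 0.085;0 0 0 0 0 0 0.085;0 0 0 0 0 0 0.085;0 0 0 0 0 0 0.085' >/dev/null; python3 go.py .548 .3133 .087 83;python3 - <<'E'
from h import *
from plant import r
s=r.snapshot("top");pickle.dump(s,open("pics/top4.pkl","wb"))
cv2.imwrite("pics/c4.png",cv2.resize(s["image"][190:295,210:345,::-1],None,fx=5.5,fy=5.5,interpolation=cv2.INTER_CUBIC))
E
python3 cmp.py top4 case can
```

```text
t 48.05 now [0.5463 0.3119 0.2305] yaw 82.88 F [0.6 0.3 0.4] open 0.0851
turn first [-0.0012 -0.0003 -0.0021] then d [-0.0015  0.0016  0.1435] rows 3
case (np.int32(467), array([21.8, 21.5]), 21.0) (np.int32(338), array([22.3, 20.9]), 20.0) [ 0.5201 -0.0779  0.115 ] shift mm [ 5.9 -1.5  0. ]Traceback (most recent call last):
  File "cmp.py", line 12, in <module>
    A,B=cen(a,*Q[n]),cen(b,*Q[n]);print(n,A[1:],B[1:],A[0].round(4),"shift mm",((B[0]-A[0])*1e3).round(1))
                     ~~~^^^^^^^^^
  File "cmp.py", line 6, in cen
    n,l,st,ce=cv2.connectedComponentsWithStats(m); i=1+st[1:,4].argmax(); (c,w,an)=cv2.minAreaRect(np.argwhere(l==i)[:,::-1].astype(np.float32))
                                                       ~~~~~~~~~~~~~~~^^
ValueError: attempt to get argmax of an empty sequence
```

View pics/c4.png

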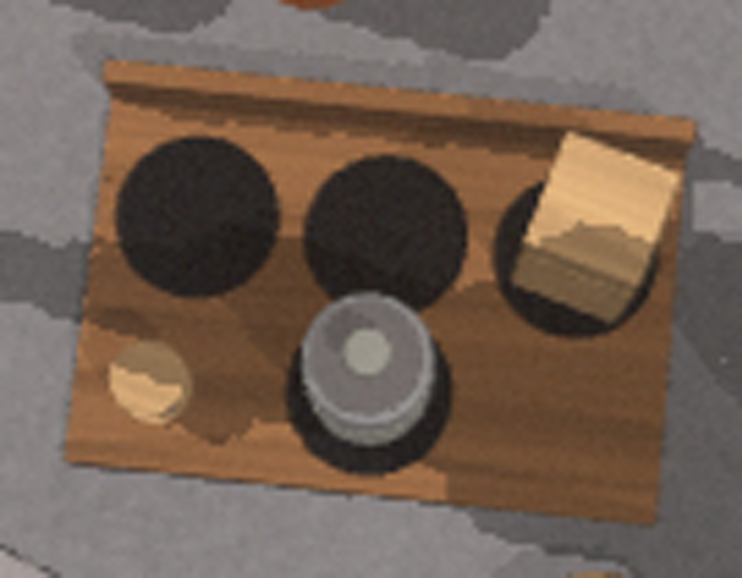

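The can's nozzle is at (367,351) against (367,354) originally, about 1 mm off. The case number from that script is only the arm's shadow cutting the mask. Last is the jar.

```bash
python3 -m creep '0 0 0 -0.0005 0.001 0.04 0.085;0 0 0 0 0 0.04 0.085;0 0 0 0 0 0.03 0.085;0 0 0 0 0 0.03 0.085;0 0 0 0 0 0 0.085;0 0 0 0 0 0 0.085;0 0 0 0 0 0 0.085;0 0 0 0 0 0 0.085;0 0 0 0 0 0 0.085' >/dev/null; python3 go.py .548 .3133 .087 83; python3 -m creep '0 0 0 0 0 0 0.04;0 0 0 0 0 0 0.04;0 0 0 0 0 0 0.04;0 0 0 0 0 0 0.04;0 0 0 0 0 0 0.04;0 0 0 0 0 0 0.04;0 0 0 0 0 0 0.04;0 0 0 0 0 0 0.04;0 0 0 0 0 0 0.04' 45 | grep -E "open|force"; python3 go.py .548 .3133 .23 83 .5248 .0792 .23 83
```

```text
t 49.0 now [0.5485 0.3145 0.0924] yaw 82.96 F [-0.1  0.1  0.5] open 0.0847
turn first [ 0.001   0.003  -0.0007] then d [ 0.0004 -0.0013  0.0054] rows 1
wrist_force: [-0.8, -1.7, 4.3]
opening: 0.0564
gripper_force: 48.5
t 49.9 now [0.5478 0.3141 0.0912] yaw 82.96 F [-0.8 -1.7  4.3] open 0.0564
turn first [-0.0005  0.0011 -0.0007] then d [-0.0003 -0.0007 -0.1388] rows 3
turn first [0. 0. 0.] then d [-0.0055 -0.2352  0.    ] rows 5
```

```bash
python3 -m creep '0 0 0 0 0 -0.02 0.04;0 0 0 0 0 -0.04 0.04;0 0 0 0 0 -0.04 0.04;0 0 0 0 0 -0.04 0.04;0 0 0 -0.001 -0.0393 0 0.04;0 0 0 -0.001 -0.0393 0 0.04;0 0 0 -0.001 -0.0393 0 0.04;0 0 0 -0.001 -0.0393 0 0.04;0 0 0 -0.001 -0.0393 0 0.04;0 0 0 -0.001 -0.0393 0 0.04;0 0 0 0 0 0 0.04;0 0 0 0 0 0 0.04;0 0 0 0 0 0 0.04;0 0 0 0 0 0 0.04;0 0 0 0 0 0 0.04' |grep -E "force"; python3 go.py .5248 .0792 .104 83
```

```text
wrist_force: [0.1, 0.1, -2.9]
gripper_force: 49.3
t 51.4 now [0.5244 0.0804 0.2305] yaw 83.06 F [ 0.1  0.1 -2.9] open 0.0567
turn first [-0.0006 -0.0001  0.0011] then d [-0.0006 -0.0011  0.1265] rows 3
```

```bash
python3 -m creep '0 0 0 0 0 0.04 0.04;0 0 0 0 0 0.04 0.04;0 0 0 0 0 0.03 0.04;0 0 0 0 0 0.018 0.04;0 0 0 0 0 0 0.04;0 0 0 0 0 0 0.04;0 0 0 0 0 0 0.04;0 0 0 0 0 0 0.04;0 0 0 0 0 0 0.04;0 0 0 0 0 0 0.04;0 0 0 0 0 0 0.04' >/dev/null;  python3 -m creep '0 0 0 0 0 0.004 0.04;0 0 0 0 0 0 0.04;0 0 0 0 0 0 0.04' >/dev/null; python3 go.py .5248 .0792 .096 83
```

```text
t 52.8 now [0.524  0.0792 0.0983] yaw 82.96 F [ 0.4  0.3 -2.1] open 0.0569
turn first [-0.0009 -0.0007 -0.0007] then d [-0.0008  0.0001  0.0023] rows 1
```

```bash
for i in 1 2 3 4; do python3 -m creep '0 0 0 -0.0002 0 0.001 0.04;0 0 0 0 0 0 0.04' | grep -E "eef|wrist"; done
```

```text
eef_pos: [0.5245, 0.0793, 0.0975]
wrist_force: [-0.1, -0.1, -1.6]
eef_pos: [0.5248, 0.0792, 0.0966]
wrist_force: [0.1, -0.4, -2.6]
eef_pos: [0.5251, 0.0792, 0.0963]
wrist_force: [-1.7, 0.2, 3.5]
eef_pos: [0.5253, 0.0792, 0.0963]
wrist_force: [-3.7, -0.7, 9.9]
```

Release, lift, swing over toward the tray and check.

```bash
python3 -m creep '0 0 0 0 0 -0.001 0.085;0 0 0 0 0 0 0.085;0 0 0 0 0 0 0.085;0 0 0 0 0 0 0.085;0 0 0 0 0 0 0.085;0 0 0 0 0 0 0.085;0 0 0 0 0 -0.03 0.085;0 0 0 0 0 -0.04 0.085;0 0 0 0 0 -0.04 0.085;0 0 0 0 0 -0.04 0.085;0 0 0 0 0.045 0 0.085;0 0 0 0 0.045 0 0.085;0 0 0 0 0.045 0 0.085;0 0 0 0 0.045 0 0.085;0 0 0 0 0.045 0 0.085;0 0 0 0 0.045 0 0.085;0 0 0 0 0 0 0.085;0 0 0 0 0 0 0.085;0 0 0 0 0 0 0.085' |grep -E "opening|force|time"; python3 - <<'E'
from h import *
from plant import r
s=r.snapshot("top");pickle.dump(s,open("pics/top5.pkl","wb"))
cv2.imwrite("pics/c5.png",cv2.resize(s["image"][190:295,210:345,::-1],None,fx=5.5,fy=5.5,interpolation=cv2.INTER_CUBIC))
d=r.snapshot("side");cv2.imwrite("pics/side5.png",d["image"][:,:,::-1])
E
python3 cmp.py top5 jar
```

```text
time_s: 55.5
wrist_force: [-0.8, 0.9, 0.1]
opening: 0.0851
gripper_force: 0.0
jar (np.int32(569), array([26.2, 26.2]), 45.0) (np.int32(181), array([22.7, 10.3]), 15.9) [0.5235 0.0795 0.105 ] shift mm [17.  -1.7  0. ]
```

View pics/c5.png

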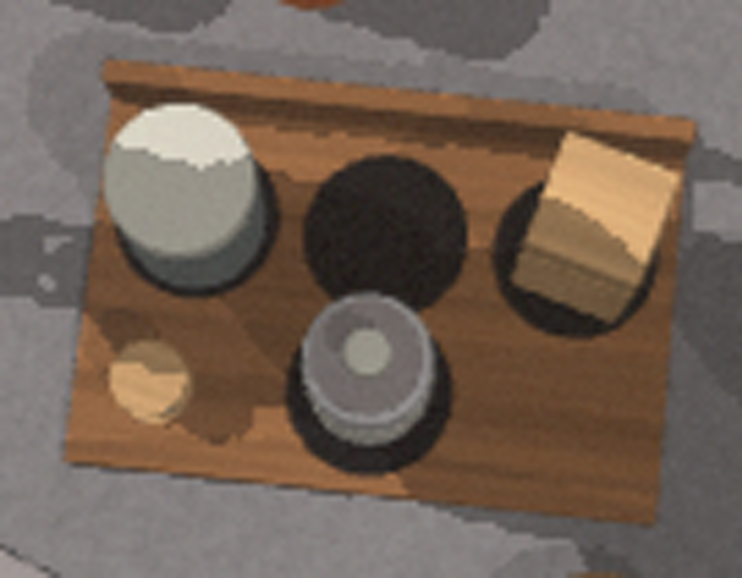

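View pics/side5.png

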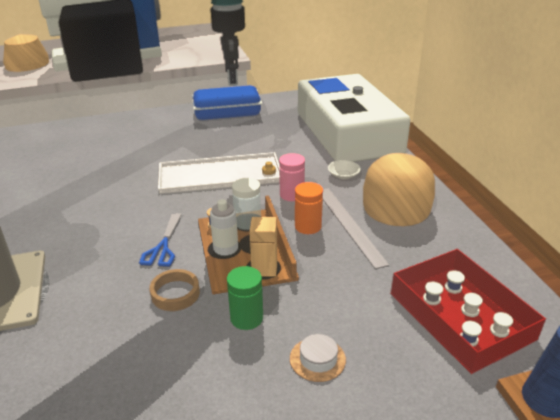

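In the board crop the jar lid is at (180,179) against (178,180) originally, under 1 mm off. The can and case stand on their spots and the spool hasn't moved. In the side view the tin sits on the mat (318,355), the weight is still in the tray (269,169), and the gripper is clear of everything.

```bash
python3 -c "
from plant import r
print(r.hand_in())"
```

```text
the job is handed in; nothing more can be done
None
```

The job is handed in at about 56 s: the tin sits within about 1.5 mm of the mat's centre, the jar, can and case are back within about 2 mm of their spots, and the spool and weight look undisturbed; no verdict was returned.

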